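Seat the lug plate on the studs of the angle table

TASK

Take the steel lug plate off the bench and seat it on the sloping face of the angle table, fully home: both studs through its two holes and its base flat on the face. The studs may stand anywhere along the slot, so expect to slide the plate along the ledge and feel for the place where its holes drop over them. Let go of it there and leave the other things on the bench as they are.

Things in the scene. Friction and masses are not known exactly. Their poses are not given: they have to be found in the camera images.
- lug_plate_mid (a point): Loose steel lug plate, 0.28-0.56 kg, flat on the bench: base 64 x 140 x 6 mm with an upright round-topped lug across its middle, 10 mm thick (along x), 44 mm wide (along y), top 54 mm above the underside. Point: plate middle, 27 mm above the underside. x across the lug, y along the 140 mm side, z up from the base. The same turned end for end.
- hole_a (a point): Mouth (top side) of one of the plate's two round through holes, 13 mm diameter, at plate x = 0, y = -30 mm, 6 mm above the underside
- hole_b (a point): Mouth of the other hole, the same, at plate x = 0, y = +30 mm
- face: Fixed sloping face of the grey angle table (base 170 x 200 mm). Origin: on the face at the slot's middle, 95 mm above the bench. z out of the face (30 degrees from vertical, to the low side), x up the slope, y level along the 15 mm slot. Spans x -50 to 70, y -100 to 100 mm. Two round studs, 10 mm thick, 60 mm apart along y, at x = 0, stand 8 mm out of the slot, dome-ended.
- ledge (a point): Middle of the top inner edge of the dark ledge along the face's low edge; it stands 14 mm above the face, inner side at face x = -32.5 mm. The middle of the stud pair is at face y -18 to +18 mm, not reported: find it by touch. Seated plate: y along the slot, middle 27 mm above the face at face x about 0 (0.5 mm off the ledge). On top of the studs it is 8 mm higher.
- spanner_mid (a point): bystander: a steel spanner about 160 mm long lying on the bench
- paste_jar_mid (a point): bystander: a grey jar 60 mm in diameter, 75 mm tall; point half-way up
- setting_block_mid (a point): bystander: a steel block 50 x 75 x 25 mm; point half-way up
- nut_tray_mid (a point): bystander: an empty blue sheet tray 75 x 110 x 35 mm; point half-way up
There are look-alikes about, which are no part of the job. What is shaped like the part that bears lug_plate_mid but red is not meant.

How it is judged:
On the way:
1. the plate is lifted clear of the bench (height (world z) of lug_plate_mid above 0.08 m), for 0.1 s.
At the end, for the whole second after the job is handed in: The plate lies released and flat on the sloping face over both studs: its middle 24 to 29.5 mm above the face, its base parallel to the face within 0.05 rad, its length along the slot within 0.12 rad, and its middle within 6 mm up or down the slope and 23 mm along the slot of the face's origin (z of lug_plate_mid in the frame of face between 0.024 and 0.0295 m and angle between the z axis of lug_plate_mid and the z axis of face, either way round below 0.05 rad and angle between the y axis of lug_plate_mid and the y axis of face, either way round below 0.12 rad and x of lug_plate_mid in the frame of face between -0.006 and 0.006 m and y of lug_plate_mid in the frame of face between -0.023 and 0.023 m); the robot touches nothing.
It fails at once if a bystander is moved more than 25 mm (distance of any of spanner_mid, paste_jar_mid, setting_block_mid, nut_tray_mid from where it was at the start of the episode above 0.025 m).
It also fails if it takes over 53 s, if anything falls off the work surface, if the arm or the gripper's body presses on something with over 40 N, if the wrist force passes 120 N, or if a joint passes its speed limit or range.

ROBOT

A 7-joint arm with a two-finger parallel gripper is mounted at the origin on the work surface. World frame = base frame: x ahead of the robot, y to its left, z up, the work surface at z = 0. Lengths are in m, angles in rad, forces in N, time in s.
With the tool pointing down it reaches from about 0.425 to 0.875 m from the base axis. Payload 8.4 kg.
Tool frame: the origin (TCP) lies at the centre of the arm's flange, where the gripper is bolted on; the fingertips stand 182 mm ahead of it and the grasp point (between the pads) lies 164 mm ahead of it (arm.pinch_z is the distance from the TCP to the grasp point, in m); z points along the fingers, y is the direction in which the jaws open and shut (so a half turn about z gives the same grasp; the last joint's range is limited). The gripper opens to 87 mm and grips with 3 to 60 N. Pads are 19 mm wide; open, the fingers measure 117 mm over their backs; the gripper's body (75 mm by 190 mm) begins 51 mm behind the grasp point.
Start: joints at [1.25, 0.333, 0.04, 1.465, -0.013, 1.343, -0.059], TCP at [0.143, -0.634, 0.405] pointing down, gripper open.
Joint ranges: [-2.58, 2.58], [-0.38, 2.09], [-1.3, 1.39], [0.25, 2.4], [-1.5, 4.64], [0.08, 2.09], [-2.65, 2.65]. Speed limits (rad/s): [2.22, 2.22, 2.79, 2.79, 3.14, 3.14, 3.14].

INTERFACE

Orientations are given as a 3x3 rotation matrix whose columns are the frame's x, y, z axes.
In Python, from rig import arm gives the robot as it stands.
- The arm moves only by the tool servo_tool, never from a script. Its argument "plan" is a list of rows, each an object of numbers: "tx", "ty", "tz": the shift along the tool's x, y, z in m; "wx", "wy", "wz": the turn, a rotation vector about the tool's x, y, z in rad; "gripper": the finger opening in m, from 0 to 0.087. In form: [{"tx": .., "ty": .., "tz": .., "wx": .., "wy": .., "wz": .., "gripper": ..}, ...]. A call has 1 to 20 rows; each row shifts and turns the commanded pose from where the row before left it, along the tool's axes as they then stand; what a row does not reach is not made up. A row lasts 1/12 s, in which the tool goes at most 41.7 mm and 7.16 degrees, less where a joint would pass 70% of its speed; a pose out of reach is approached as far as the arm can. A call with a gripper value outside its range is refused whole. The fingers move at their own pace and stop on an object; "squeeze" is the grip in N (left out, the last holds). Time passes only in rows, so rows that do not move let the fingers close. It gives the time, the measured TCP pose, the force and the opening at its end, in the units of the state.
- arm.sense(): the state, without advancing time (a new reading comes with each control period).
- arm.capture(name): name is "scene" or "top" or "wrist"; returns the picture (384x512x3 uint8, blue, green, red); there is no depth.
- arm.calibration(name): a dict with "camera_matrix" (3x3 intrinsics, pixels), "rvec" (rotation vector, rad) and "tvec" (3), from world to camera coordinates, as OpenCV has them. Camera axes: x right, y down, z forward; pixel columns grow to the right and rows downward; lengths in m; the calibration is good to about 2 mm. A picture is of the moment at which its call begins: read the wrist's pose just before it. calibration takes no time and is no camera call; for the wrist camera it gives the pose at the moment of the call.
- arm.hand_in(): hands the job in, once; it reports no verdict.
The state is a dict: "time": time; "joint_positions": joint angles; "qd": joint speeds; "effort": joint torques, N m; "tcp_pos": TCP position; "tcp_rot": TCP orientation; "force": force on the tool from outside, world axes, zero at the start; "wrist_torque": the same for the moment, N m; "width": finger opening in m.
Only numpy, scipy, OpenCV 4.12 (cv2) and the standard library are available. Lean on these libraries where they do the work, as an engineer would, in place of code of your own. Each camera call takes 0.05 s, during which the arm holds its last target. There are 200 camera calls.

## Working session

There is one attempt and no reset: what is moved stays moved. The work goes in short steps, Python scripts to look and compute and a tool call to move; the robot and the scene stay as the last step left them, time stands still between calls to the robot, and variables do not carry over. Pictures are saved under pics/ and viewed, about 8 in all and at most 12, crops included, and the job is handed in when it is done.

Besides the shell and the picture viewer there is one more tool, called by a JSON object that holds its "api" and its "payload", one argument or row to a line. servo_tool: Moves the arm, as the interface text tells. Its arguments: {"type":"object","properties":{"plan":{"type":"array","items":{"type":"object","properties":{"tx":{"type":"number"},"ty":{"type":"number"},"tz":{"type":"number"},"wx":{"type":"number"},"wy":{"type":"number"},"wz":{"type":"number"},"gripper":{"type":"number"}}}},"squeeze":{"type":"number"}},"required":["plan"]}

```bash
ls; mkdir -p pics
python3 - <<'E'
from rig import arm
import cv2
s=arm.sense();print({k:s[k] for k in('time','tcp_pos','tcp_rot','width')})
for n in('scene','top'):
    cv2.imwrite(f'pics/{n}0.png',arm.capture(n)); print(n,arm.calibration(n))
E
```

```text
pics
{'time': 0.0, 'tcp_pos': array([ 0.14295622, -0.63390527,  0.40386275]), 'tcp_rot': array([[ 9.75495479e-01,  2.20018917e-01, -4.95782577e-04],
       [ 2.20019427e-01, -9.75494289e-01,  1.53100339e-03],
       [-1.46783364e-04, -1.60256869e-03, -9.99998705e-01]]), 'width': 0.08677395086101054}
scene {'camera_matrix': array([[490.24868107,   0.        , 245.19177111],
       [  0.        , 490.24868107, 185.13140839],
       [  0.        ,   0.        ,   1.        ]]), 'rvec': array([ 0.81149052,  2.6084895 , -1.08181021]), 'tvec': array([ 0.49430784, -0.15520753,  1.23642125])}
top {'camera_matrix': array([[368.68714699,   0.        , 250.59579511],
       [  0.        , 368.68714699, 190.08446372],
       [  0.        ,   0.        ,   1.        ]]), 'rvec': array([ 2.17214401, -2.15402934,  0.11667322]), 'tvec': array([-0.03273901,  0.58610663,  0.93086076])}
```

View pics/scene0.png

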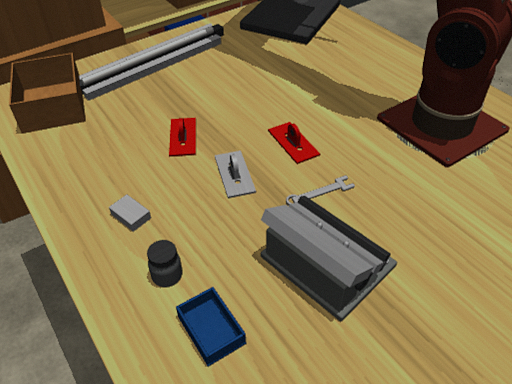

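View pics/top0.png

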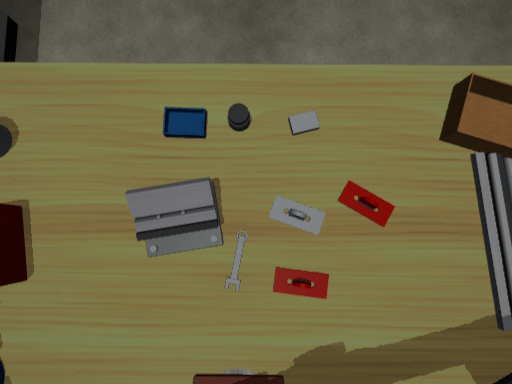

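The wanted part could be any of three plates in the top view: the grey one at (297,215), or the red ones at (301,282) and (366,204). By the description it's the grey one. I'll check it in a close crop.

Run:
```python
import cv2,numpy as np
t=cv2.imread('pics/top0.png'); s=cv2.imread('pics/scene0.png')
a=cv2.resize(t[165:265,120:250],None,fx=6,fy=6,interpolation=3)[:,:780]
cv2.imwrite('pics/c1.png',a)
b=cv2.resize(t[185:245,255:340],None,fx=6,fy=6,interpolation=3)
c=cv2.resize(s[190:320,255:400],None,fx=4,fy=4,interpolation=3)
cv2.imwrite('pics/c2.png',b)
cv2.imwrite('pics/c3.png',c)
```

```text
(no output)
```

View pics/c1.png

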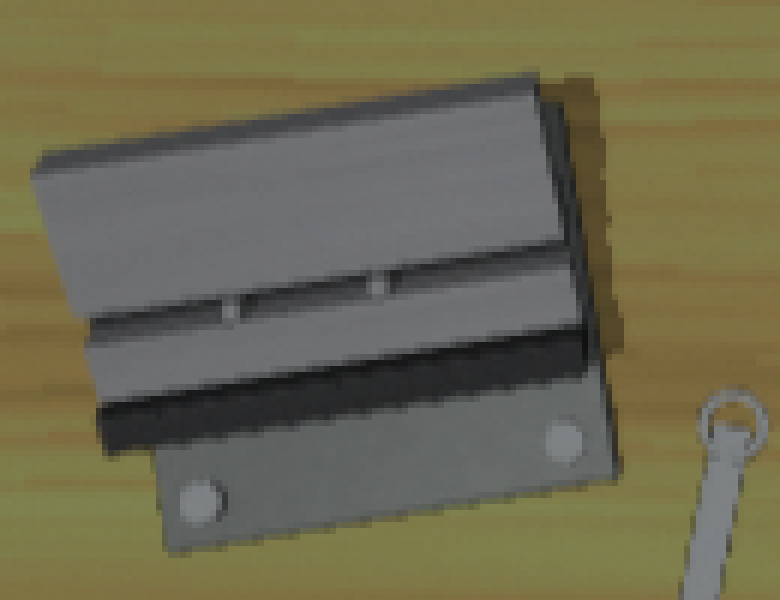

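View pics/c2.png

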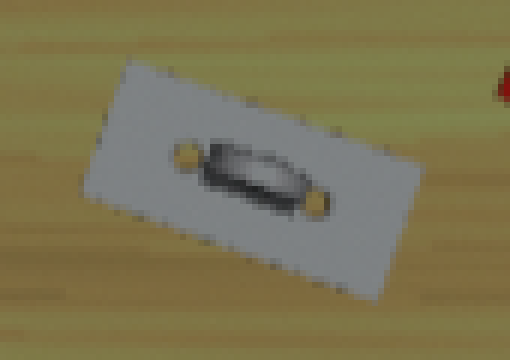

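The crops confirm the grey plate, lug and both holes, with hole centres at crop (187,156) and (316,204). They also show the studs in the slot at crop (231,308) and (378,284). Next I'll fit the poses.

```bash
cat > h.py <<'E'
from rig import arm
import cv2,numpy as np
from scipy.optimize import least_squares
from scipy.spatial.transform import Rotation as R
def proj(c,P):
    return cv2.projectPoints(np.array(P,float).reshape(-1,1,3),c['rvec'],c['tvec'],c['camera_matrix'],None)[0][:,0]
def ray(c,uv,z):
    Rm=cv2.Rodrigues(c['rvec'])[0];d=np.linalg.inv(c['camera_matrix'])@[uv[0],uv[1],1]
    o=-Rm.T@c['tvec'];d=Rm.T@d.ravel();return o+d*(z-o[2])/d[2]
def faceT(p):
    c,s=np.cos(p[2]),np.sin(p[2]);Z=np.array([[c,-s,0],[s,c,0],[0,0,1]])
    return Z@np.array([[.75**.5,0,-.5],[0,1,0],[.5,0,.75**.5]]),np.array([p[0],p[1],.095])
E
python3 - <<'E'
from h import *
c=arm.calibration('top')
f=lambda p,o:np.array(o)+(np.array(p,float)+.5)/6-.5
uv=f([(35,175),(535,92),(88,318),(564,243),(100,405),(582,328)],(120,165))
L=np.array([(70,100,0),(70,-100,0),(7.5,100,0),(7.5,-100,0),(-32.5,100,0),(-32.5,-100,0)])/1e3
def res(p):
    Rf,o=faceT(p);return (proj(c,L@Rf.T+o)-uv).ravel()
r=least_squares(res,[.55,.15,.1]);print(r.x,r.fun.round(2))
Rf,o=faceT(r.x)
for st in [(231,308),(378,284)]:
    q=f(st,(120,165))
    # point in plane face z=.005
    g=least_squares(lambda a:proj(c,[Rf@[a[0],a[1],.005]+o])[0]-q,[0,0]).x;print('stud',g)
    print(proj(c,[Rf@[0,g[1],.0]+o,Rf@[0,g[1],.008]+o])*1,q)
uv=f([(130,58),(425,165),(378,300),(82,195)],(255,185))
P=np.array([ray(c,u,.006) for u in uv]);print(P.round(4),P.mean(0))
H=np.array([ray(c,u,.003) for u in f([(187,156),(316,204)],(255,185))]);print(H,H.mean(0))
e=P[1]+P[2]-P[0]-P[3];print(np.degrees(np.arctan2(e[1],e[0])),np.linalg.norm(e)/2)
e=H[1]-H[0];print(np.degrees(np.arctan2(e[1],e[0])))
print('tray/jar/blk',[ray(c,u,.03)[:2].round(3) for u in [(185,123),(238,117),(304,122),(236,284),(242,235)]])
E
```

```text
[0.52026102 0.15727885 0.16767008] [-0.27  0.47  0.73  0.88 -1.98 -0.05  0.63 -0.67  0.38 -0.3   0.52 -0.41]
stud [0.00323436 0.03740913]
[[158.71732511 216.13956894]
 [158.21498543 217.66895105]] [158.08333333 215.91666667]
stud [ 0.00342813 -0.02222722]
[[183.07271603 212.235982  ]
 [182.77188009 213.73159531]] [182.58333333 211.91666667]
[[ 0.5786 -0.0966  0.006 ]
 [ 0.5319 -0.2277  0.006 ]
 [ 0.4722 -0.2061  0.006 ]
 [ 0.5173 -0.0754  0.006 ]] [ 0.52502647 -0.15145428  0.006     ]
[[ 0.53521603 -0.1222661   0.003     ]
 [ 0.51434291 -0.17959402  0.003     ]] [ 0.52477947 -0.15093006  0.003     ]
-109.327936507763 0.13874875943184203
-110.00658565346747
tray/jar/blk [array([0.766, 0.149]), array([0.783, 0.008]), array([ 0.771, -0.169]), array([0.346, 0.007]), array([ 0.47 , -0.007])]
```

View pics/c3.png

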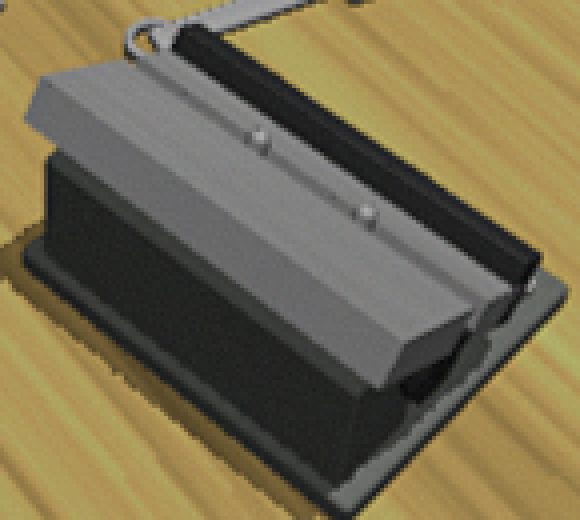

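The scene crop shows the stud tips at (260,132) and (367,208), the face corners at (42,80), (400,338) and (470,315), and clear space around the table. I'll fit both views jointly, with the stud position as one of the unknowns.

Run:
```python
from h import *
c=arm.calibration('top');d=arm.calibration('scene')
f=lambda p,o,k:np.array(o)+(np.array(p,float)+.5)/k-.5
uv=f([(35,175),(535,92),(88,318),(564,243),(100,405),(582,328),(231,308),(378,284)],(120,165),6)
uv2=f([(42,80),(400,338),(470,315),(515,293),(260,130),(367,206)],(255,190),4)
def res(p):
    Rf,o=faceT(p);o=o+[0,0,0]
    s=p[3]
    L=np.array([(70,100,0),(70,-100,0),(7.5,100,0),(7.5,-100,0),(-32.5,100,0),(-32.5,-100,0),(0,s+30,6),(0,s-30,6)])/1e3
    M=np.array([(70,-100,0),(70,100,0),(7.5,100,0),(-32.5,100,0),(0,s-30,6.5),(0,s+30,6.5)])/1e3
    return np.r_[(proj(c,L@Rf.T+o)-uv).ravel(),(proj(d,M@Rf.T+o)-uv2).ravel()]
r=least_squares(res,[.52,.157,.16,7],loss='soft_l1',x_scale=[.1,.1,.1,10]);print(r.x);print(res(r.x).reshape(-1,2).round(2))
Rf,o=faceT(r.x)
s=arm.sense();print(s['joint_positions'])
# plate axis yaw; grasp tool R: z down, y jaw dir across lug thickness
```

```text
[0.5217207  0.15879997 0.16189545 6.41506889]
[[-0.77 -0.42]
 [ 0.28  0.48]
 [-2.59 -0.9 ]
 [ 0.06 -1.05]
 [-0.31 -1.13]
 [-0.12 -0.76]
 [ 0.04  0.6 ]
 [ 0.21  0.8 ]
 [-0.07 -2.3 ]
 [ 0.37  0.69]
 [ 0.46 -1.82]
 [-0.56 -1.12]
 [ 0.23  0.13]
 [-0.19 -0.07]]
[ 1.24980226  0.3338371   0.03988997  1.46616286 -0.01337924  1.34331107
 -0.05852493]
```

```bash
cat >> h.py <<'E'
def tf(Rm,p):
    T=np.eye(4);T[:3,:3]=Rm;T[:3,3]=p;return T
def now():
    s=arm.sense();return tf(s['tcp_rot'],s['tcp_pos'])
def rows(T0,T1,n):
    D=np.linalg.inv(T0)@T1
    w=R.from_matrix(D[:3,:3]).as_rotvec()/n
    A=sum(R.from_rotvec(w*k).as_matrix() for k in range(n))
    t=np.linalg.solve(A,D[:3,3])
    print(n,'rows t',t.round(5),'|t|',np.linalg.norm(t).round(4),'w',w.round(5),'deg',np.degrees(np.linalg.norm(w)).round(2))
FP=np.array([.5217,.1588,.163])
def face_tool(x,y,z,P=FP):  # tool pose with grasp point at face coords
    Rf,o=faceT(P);Rt=np.c_[Rf[:,1],Rf[:,0],-Rf[:,2]]
    return tf(Rt,o+Rf@[x,y,z]-.164*Rt[:,2])
def down(x,y,z,yaw):  # grasp point position, tool x yaw(deg)
    a=np.radians(yaw);Rt=np.array([[np.cos(a),np.sin(a),0],[np.sin(a),-np.cos(a),0],[0,0,-1]])
    return tf(Rt,[x,y,z+.164])
E
python3 -c "
from h import *
rows(now(),down(.525,-.151,.16,70.3),18)"
```

```text
18 rows t [ 0.03494 -0.00726  0.00445] |t| 0.036 w [-8.000e-05 -3.000e-05 -5.585e-02] deg 3.2
```

{"api": "servo_tool", "payload": {
  "plan": [
    {"tx": 0.0349, "ty": -0.0073, "tz": 0.0045, "wz": -0.0559},
    {"tx": 0.0349, "ty": -0.0073, "tz": 0.0045, "wz": -0.0559},
    {"tx": 0.0349, "ty": -0.0073, "tz": 0.0045, "wz": -0.0559},
    {"tx": 0.0349, "ty": -0.0073, "tz": 0.0045, "wz": -0.0559},
    {"tx": 0.0349, "ty": -0.0073, "tz": 0.0045, "wz": -0.0559},
    {"tx": 0.0349, "ty": -0.0073, "tz": 0.0045, "wz": -0.0559},
    {"tx": 0.0349, "ty": -0.0073, "tz": 0.0045, "wz": -0.0559},
    {"tx": 0.0349, "ty": -0.0073, "tz": 0.0045, "wz": -0.0559},
    {"tx": 0.0349, "ty": -0.0073, "tz": 0.0045, "wz": -0.0559},
    {"tx": 0.0349, "ty": -0.0073, "tz": 0.0045, "wz": -0.0559},
    {"tx": 0.0349, "ty": -0.0073, "tz": 0.0045, "wz": -0.0559},
    {"tx": 0.0349, "ty": -0.0073, "tz": 0.0045, "wz": -0.0559},
    {"tx": 0.0349, "ty": -0.0073, "tz": 0.0045, "wz": -0.0559},
    {"tx": 0.0349, "ty": -0.0073, "tz": 0.0045, "wz": -0.0559},
    {"tx": 0.0349, "ty": -0.0073, "tz": 0.0045, "wz": -0.0559},
    {"tx": 0.0349, "ty": -0.0073, "tz": 0.0045, "wz": -0.0559},
    {"tx": 0.0349, "ty": -0.0073, "tz": 0.0045, "wz": -0.0559},
    {"tx": 0.0349, "ty": -0.0073, "tz": 0.0045, "wz": -0.0559},
    {},
    {}
  ]
}}

```text
schema error: expected keys tx, ty, tz, wx, wy, wz, gripper
```

Run:
```python
from h import *
s=arm.sense();print(s['time'],s['joint_positions'].round(2),s['tcp_pos'],s['force'])
c=arm.calibration('wrist')
im=arm.capture('wrist');cv2.imwrite('pics/w1.png',im)
np.savez('w1.npz',**c)
rows(now(),down(.525,-.151,.16,70.3),1)
```

```text
0.1 [ 1.25  0.33  0.04  1.47 -0.01  1.34 -0.06] [ 0.14293228 -0.63393069  0.40396007] [-0.59642118 -0.63541062  0.75558584]
1 rows t [ 0.47893 -0.38697  0.08051] |t| 0.621 w [-1.23000e-03 -5.70000e-04 -1.00518e+00] deg 57.59
```

View pics/w1.png

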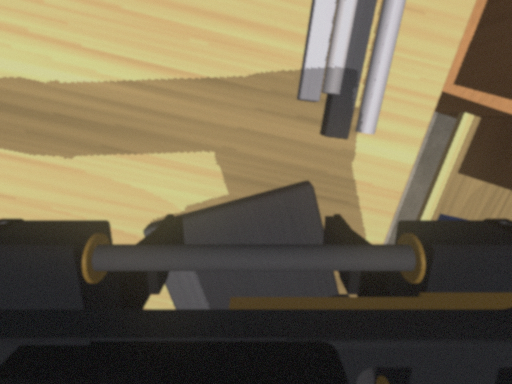

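The move was refused because every row needs all the keys. The wrist picture was therefore taken at the start pose and shows only bench and shelf. I'll resend the move in full.

{"api": "servo_tool", "payload": {
  "plan": [
    {"tx": 0.0349, "ty": -0.0073, "tz": 0.0045, "wx": 0, "wy": 0, "wz": -0.0559, "gripper": 0.087},
    {"tx": 0.0349, "ty": -0.0073, "tz": 0.0045, "wx": 0, "wy": 0, "wz": -0.0559, "gripper": 0.087},
    {"tx": 0.0349, "ty": -0.0073, "tz": 0.0045, "wx": 0, "wy": 0, "wz": -0.0559, "gripper": 0.087},
    {"tx": 0.0349, "ty": -0.0073, "tz": 0.0045, "wx": 0, "wy": 0, "wz": -0.0559, "gripper": 0.087},
    {"tx": 0.0349, "ty": -0.0073, "tz": 0.0045, "wx": 0, "wy": 0, "wz": -0.0559, "gripper": 0.087},
    {"tx": 0.0349, "ty": -0.0073, "tz": 0.0045, "wx": 0, "wy": 0, "wz": -0.0559, "gripper": 0.087},
    {"tx": 0.0349, "ty": -0.0073, "tz": 0.0045, "wx": 0, "wy": 0, "wz": -0.0559, "gripper": 0.087},
    {"tx": 0.0349, "ty": -0.0073, "tz": 0.0045, "wx": 0, "wy": 0, "wz": -0.0559, "gripper": 0.087},
    {"tx": 0.0349, "ty": -0.0073, "tz": 0.0045, "wx": 0, "wy": 0, "wz": -0.0559, "gripper": 0.087},
    {"tx": 0.0349, "ty": -0.0073, "tz": 0.0045, "wx": 0, "wy": 0, "wz": -0.0559, "gripper": 0.087},
    {"tx": 0.0349, "ty": -0.0073, "tz": 0.0045, "wx": 0, "wy": 0, "wz": -0.0559, "gripper": 0.087},
    {"tx": 0.0349, "ty": -0.0073, "tz": 0.0045, "wx": 0, "wy": 0, "wz": -0.0559, "gripper": 0.087},
    {"tx": 0.0349, "ty": -0.0073, "tz": 0.0045, "wx": 0, "wy": 0, "wz": -0.0559, "gripper": 0.087},
    {"tx": 0.0349, "ty": -0.0073, "tz": 0.0045, "wx": 0, "wy": 0, "wz": -0.0559, "gripper": 0.087},
    {"tx": 0.0349, "ty": -0.0073, "tz": 0.0045, "wx": 0, "wy": 0, "wz": -0.0559, "gripper": 0.087},
    {"tx": 0.0349, "ty": -0.0073, "tz": 0.0045, "wx": 0, "wy": 0, "wz": -0.0559, "gripper": 0.087},
    {"tx": 0.0349, "ty": -0.0073, "tz": 0.0045, "wx": 0, "wy": 0, "wz": -0.0559, "gripper": 0.087},
    {"tx": 0.0349, "ty": -0.0073, "tz": 0.0045, "wx": 0, "wy": 0, "wz": -0.0559, "gripper": 0.087},
    {"tx": 0, "ty": 0, "tz": 0, "wx": 0, "wy": 0, "wz": 0, "gripper": 0.087},
    {"tx": 0, "ty": 0, "tz": 0, "wx": 0, "wy": 0, "wz": 0, "gripper": 0.087}
  ],
  "squeeze": 30
}}

```text
time: 1.82
tcp_pos: [0.5242, -0.1486, 0.3235]
tcp_rot: [[0.332, 0.943, -0.001], [0.943, -0.332, 0.001], [0.0, -0.001, -1.0]]
force: [-0.3, -0.1, 0.9]
width: 0.087
```

Run:
```python
from h import *
s=arm.sense();print(s['time'],s['joint_positions'].round(2),s['tcp_pos'],s['force'])
c=arm.calibration('wrist')
im=arm.capture('wrist');cv2.imwrite('pics/w2.png',im)
np.savez('w2.npz',**c)
rows(now(),down(.525,-.151,.16,70.3),1)
# predicted pixels of corners/holes/lug top
a=np.radians(70.3);A=np.array([[np.sin(a),np.cos(a),0],[-np.cos(a),np.sin(a),0],[0,0,1]])
print(proj(c,np.array([(0,-.03,.006),(0,.03,.006),(.032,.07,.006),(.032,-.07,.006),(-.032,.07,.006),(-.032,-.07,.006),(0,0,.054)])@A.T+[.525,-.151,0]).round())
```

```text
1.8167 [ 0.6   0.21 -0.46  1.81  0.1   1.15 -0.23] [ 0.52415577 -0.1486044   0.32345671] [-0.31939888 -0.07315749  0.90742406]
1 rows t [ 5.00e-05  1.21e-03 -3.70e-04] |t| 0.0013 w [-0.00034  0.0003   0.00207] deg 0.12
[[256. 206.]
 [256. 152.]
 [288. 113.]
 [283. 239.]
 [225. 113.]
 [227. 239.]
 [256. 192.]]
```

View pics/w2.png

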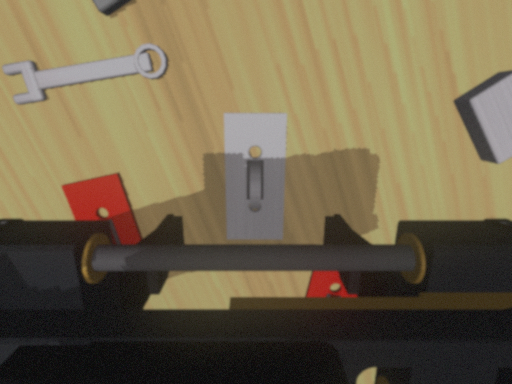

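The wrist view agrees with the prediction: the near hole is at (256,152), and the plate spans columns 224–286. I'll descend and grip.

{"api": "servo_tool", "payload": {
  "plan": [
    {"tx": 0, "ty": 0.0012, "tz": 0.024, "wx": 0, "wy": 0, "wz": 0, "gripper": 0.06},
    {"tx": 0, "ty": 0, "tz": 0.024, "wx": 0, "wy": 0, "wz": 0, "gripper": 0.06},
    {"tx": 0, "ty": 0, "tz": 0.024, "wx": 0, "wy": 0, "wz": 0, "gripper": 0.05},
    {"tx": 0, "ty": 0, "tz": 0.024, "wx": 0, "wy": 0, "wz": 0, "gripper": 0.04},
    {"tx": 0, "ty": 0, "tz": 0.024, "wx": 0, "wy": 0, "wz": 0, "gripper": 0.04},
    {"tx": 0, "ty": 0, "tz": 0, "wx": 0, "wy": 0, "wz": 0, "gripper": 0.03},
    {"tx": 0, "ty": 0, "tz": 0, "wx": 0, "wy": 0, "wz": 0, "gripper": 0.02},
    {"tx": 0, "ty": 0, "tz": 0, "wx": 0, "wy": 0, "wz": 0, "gripper": 0},
    {"tx": 0, "ty": 0, "tz": 0, "wx": 0, "wy": 0, "wz": 0, "gripper": 0},
    {"tx": 0, "ty": 0, "tz": 0, "wx": 0, "wy": 0, "wz": 0, "gripper": 0},
    {"tx": 0, "ty": 0, "tz": 0, "wx": 0, "wy": 0, "wz": 0, "gripper": 0},
    {"tx": 0, "ty": 0, "tz": 0, "wx": 0, "wy": 0, "wz": 0, "gripper": 0}
  ],
  "squeeze": 40
}}

```text
time: 2.87
tcp_pos: [0.5252, -0.1515, 0.2045]
tcp_rot: [[0.336, 0.942, 0.001], [0.942, -0.336, -0.0], [-0.0, 0.001, -1.0]]
force: [0.9, -0.1, -0.1]
width: 0.0148
```

{"api": "servo_tool", "payload": {
  "plan": [
    {"tx": 0, "ty": 0, "tz": 0, "wx": 0, "wy": 0, "wz": 0, "gripper": 0},
    {"tx": 0, "ty": 0, "tz": 0, "wx": 0, "wy": 0, "wz": 0, "gripper": 0},
    {"tx": 0, "ty": 0, "tz": 0, "wx": 0, "wy": 0, "wz": 0, "gripper": 0},
    {"tx": 0, "ty": 0, "tz": -0.01, "wx": 0, "wy": 0, "wz": 0, "gripper": 0},
    {"tx": 0, "ty": 0, "tz": -0.02, "wx": 0, "wy": 0, "wz": 0, "gripper": 0},
    {"tx": 0, "ty": 0, "tz": -0.025, "wx": 0, "wy": 0, "wz": 0, "gripper": 0},
    {"tx": 0, "ty": 0, "tz": -0.025, "wx": 0, "wy": 0, "wz": 0, "gripper": 0},
    {"tx": 0, "ty": 0, "tz": -0.025, "wx": 0, "wy": 0, "wz": 0, "gripper": 0},
    {"tx": 0, "ty": 0, "tz": -0.025, "wx": 0, "wy": 0, "wz": 0, "gripper": 0},
    {"tx": 0, "ty": 0, "tz": -0.02, "wx": 0, "wy": 0, "wz": 0, "gripper": 0},
    {"tx": 0, "ty": 0, "tz": -0.01, "wx": 0, "wy": 0, "wz": 0, "gripper": 0},
    {"tx": 0, "ty": 0, "tz": 0, "wx": 0, "wy": 0, "wz": 0, "gripper": 0}
  ],
  "squeeze": 40
}}

```text
time: 3.87
tcp_pos: [0.5254, -0.1514, 0.366]
tcp_rot: [[0.336, 0.942, 0.003], [0.942, -0.336, -0.001], [0.0, 0.003, -1.0]]
force: [-0.0, -0.3, -4.7]
width: 0.0098
```

Run:
```python
from h import *
s=arm.sense();print(s['time'],s['width'],s['force'],s['joint_positions'].round(2))
rows(now(),face_tool(.003,.0065,.11),16)
D=face_tool(.003,.0065,.11);print(D)
```

```text
3.8667 0.009786035651959412 [-0.0203631  -0.32213105 -4.74559416] [ 0.61  0.18 -0.46  1.75  0.09  1.23 -0.21]
16 rows t [ 0.0175  -0.01098 -0.00027] |t| 0.0207 w [-0.03181  0.00832 -0.03086] deg 2.58
[[-0.16227917  0.85454614  0.49337244  0.38802477]
 [ 0.98674489  0.14053788  0.08113958  0.14340321]
 [ 0.          0.5        -0.8660254   0.33379096]
 [ 0.          0.          0.          1.        ]]
```

{"api": "servo_tool", "payload": {
  "plan": [
    {"tx": 0.0175, "ty": -0.011, "tz": -0.0003, "wx": -0.0318, "wy": 0.0083, "wz": -0.0309, "gripper": 0},
    {"tx": 0.0175, "ty": -0.011, "tz": -0.0003, "wx": -0.0318, "wy": 0.0083, "wz": -0.0309, "gripper": 0},
    {"tx": 0.0175, "ty": -0.011, "tz": -0.0003, "wx": -0.0318, "wy": 0.0083, "wz": -0.0309, "gripper": 0},
    {"tx": 0.0175, "ty": -0.011, "tz": -0.0003, "wx": -0.0318, "wy": 0.0083, "wz": -0.0309, "gripper": 0},
    {"tx": 0.0175, "ty": -0.011, "tz": -0.0003, "wx": -0.0318, "wy": 0.0083, "wz": -0.0309, "gripper": 0},
    {"tx": 0.0175, "ty": -0.011, "tz": -0.0003, "wx": -0.0318, "wy": 0.0083, "wz": -0.0309, "gripper": 0},
    {"tx": 0.0175, "ty": -0.011, "tz": -0.0003, "wx": -0.0318, "wy": 0.0083, "wz": -0.0309, "gripper": 0},
    {"tx": 0.0175, "ty": -0.011, "tz": -0.0003, "wx": -0.0318, "wy": 0.0083, "wz": -0.0309, "gripper": 0},
    {"tx": 0.0175, "ty": -0.011, "tz": -0.0003, "wx": -0.0318, "wy": 0.0083, "wz": -0.0309, "gripper": 0},
    {"tx": 0.0175, "ty": -0.011, "tz": -0.0003, "wx": -0.0318, "wy": 0.0083, "wz": -0.0309, "gripper": 0},
    {"tx": 0.0175, "ty": -0.011, "tz": -0.0003, "wx": -0.0318, "wy": 0.0083, "wz": -0.0309, "gripper": 0},
    {"tx": 0.0175, "ty": -0.011, "tz": -0.0003, "wx": -0.0318, "wy": 0.0083, "wz": -0.0309, "gripper": 0},
    {"tx": 0.0175, "ty": -0.011, "tz": -0.0003, "wx": -0.0318, "wy": 0.0083, "wz": -0.0309, "gripper": 0},
    {"tx": 0.0175, "ty": -0.011, "tz": -0.0003, "wx": -0.0318, "wy": 0.0083, "wz": -0.0309, "gripper": 0},
    {"tx": 0.0175, "ty": -0.011, "tz": -0.0003, "wx": -0.0318, "wy": 0.0083, "wz": -0.0309, "gripper": 0},
    {"tx": 0.0175, "ty": -0.011, "tz": -0.0003, "wx": -0.0318, "wy": 0.0083, "wz": -0.0309, "gripper": 0},
    {"tx": 0, "ty": 0, "tz": 0, "wx": 0, "wy": 0, "wz": 0, "gripper": 0},
    {"tx": 0, "ty": 0, "tz": 0, "wx": 0, "wy": 0, "wz": 0, "gripper": 0}
  ]
}}

```text
time: 5.37
tcp_pos: [0.3857, 0.1435, 0.331]
tcp_rot: [[-0.164, 0.857, 0.488], [0.986, 0.143, 0.081], [0.0, 0.494, -0.869]]
force: [-0.1, -0.2, -4.4]
width: 0.0095
```

```bash
cat >> h.py <<'E'
def rep(ze=.04):
    s=arm.sense();Rf,o=faceT(FP)
    g=Rf.T@(s['tcp_pos']+.164*s['tcp_rot'][:,2]-o)
    E=Rf.T@np.c_[s['tcp_rot'][:,1],s['tcp_rot'][:,0],-s['tcp_rot'][:,2]]
    print('t',round(s['time'],2),'face xyz mm',(g*1e3).round(2),'rot',R.from_matrix(E).as_rotvec().round(4),'F face',(Rf.T@s['force']).round(2),'M face',(Rf.T@s['wrist_torque']).round(2),'w',round(s['width'],4))
E
python3 - <<'E'
from h import *
rep(); print(arm.sense()['joint_positions'].round(2))
rows(now(),face_tool(.003,.0065,.11),1)
c=arm.calibration('wrist');im=arm.capture('wrist');np.savez('w3.npz',**c)
t=arm.capture('top');cv2.imwrite('pics/top3.png',t);cv2.imwrite('pics/w3.png',im)
s=arm.capture('scene');a=cv2.resize(s[130:310,230:410],None,fx=3,fy=3,interpolation=3)
b=cv2.resize(im,None,fx=.7,fy=.7)
cv2.imwrite('pics/s3.png',a)
E
```

```text
t 5.37 face xyz mm [ -1.42   7.17 108.75] rot [0.001  0.0064 0.0017] F face [-2.32 -0.16 -3.72] M face [-0.08  0.98 -0.  ] w 0.0095
[ 0.35 -0.33 -0.74  2.27 -0.16  0.61 -0.15]
1 rows t [-0.0005   0.00336 -0.00127] |t| 0.0036 w [-0.00639 -0.00105  0.00172] deg 0.38
```

View pics/s3.png

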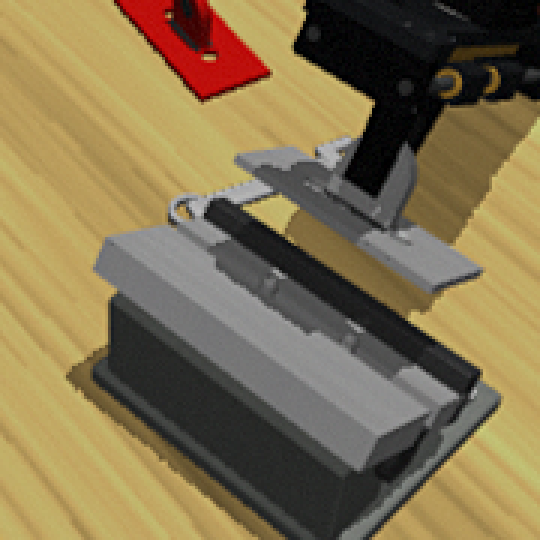

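The plate is held squarely above the face, and the studs are visible. I'll correct the small offset and descend to just above the studs.

{"api": "servo_tool", "payload": {
  "plan": [
    {"tx": -0.0005, "ty": 0.0034, "tz": 0.008, "wx": -0.0064, "wy": -0.001, "wz": 0.0017, "gripper": 0},
    {"tx": 0, "ty": 0, "tz": 0.012, "wx": 0, "wy": 0, "wz": 0, "gripper": 0},
    {"tx": 0, "ty": 0, "tz": 0.012, "wx": 0, "wy": 0, "wz": 0, "gripper": 0},
    {"tx": 0, "ty": 0, "tz": 0.012, "wx": 0, "wy": 0, "wz": 0, "gripper": 0},
    {"tx": 0, "ty": 0, "tz": 0.008, "wx": 0, "wy": 0, "wz": 0, "gripper": 0},
    {"tx": 0, "ty": 0, "tz": 0, "wx": 0, "wy": 0, "wz": 0, "gripper": 0},
    {"tx": 0, "ty": 0, "tz": 0, "wx": 0, "wy": 0, "wz": 0, "gripper": 0}
  ]
}}

```text
time: 6.1
tcp_pos: [0.416, 0.1469, 0.289]
tcp_rot: [[-0.159, 0.855, 0.494], [0.987, 0.137, 0.082], [0.002, 0.501, -0.865]]
force: [-0.2, -1.0, -4.7]
width: 0.0096
```

Run:
```python
from h import *
rep()
```

```text
t 6.1 face xyz mm [ 5.22  5.43 57.13] rot [ 0.0004 -0.0013 -0.0038] F face [-2.63 -0.91 -3.87] M face [-0.01  1.03  0.01] w 0.0096
```

{"api": "servo_tool", "payload": {
  "plan": [
    {"tx": 0.001, "ty": -0.0025, "tz": 0.002, "wx": 0, "wy": 0, "wz": 0.0038, "gripper": 0},
    {"tx": 0, "ty": 0, "tz": 0.0015, "wx": 0, "wy": 0, "wz": 0, "gripper": 0},
    {"tx": 0, "ty": 0, "tz": 0.0015, "wx": 0, "wy": 0, "wz": 0, "gripper": 0},
    {"tx": 0, "ty": 0, "tz": 0.0015, "wx": 0, "wy": 0, "wz": 0, "gripper": 0},
    {"tx": 0, "ty": 0, "tz": 0.001, "wx": 0, "wy": 0, "wz": 0, "gripper": 0},
    {"tx": 0, "ty": 0, "tz": 0, "wx": 0, "wy": 0, "wz": 0, "gripper": 0}
  ]
}}

```text
time: 6.6
tcp_pos: [0.4172, 0.1489, 0.2816]
tcp_rot: [[-0.158, 0.854, 0.496], [0.988, 0.135, 0.082], [0.003, 0.503, -0.864]]
force: [-0.1, 0.8, -4.3]
width: 0.0098
```

Run:
```python
from h import *
rep()
```

```text
t 6.6 face xyz mm [ 3.15  7.22 49.98] rot [ 0.0002 -0.0031 -0.0057] F face [-2.18  0.81 -3.74] M face [-0.02  1.07  0.04] w 0.0098
```

{"api": "servo_tool", "payload": {
  "plan": [
    {"tx": 0, "ty": 0, "tz": 0.001, "wx": 0.003, "wy": 0, "wz": -0.0057, "gripper": 0},
    {"tx": 0, "ty": 0, "tz": 0.001, "wx": 0, "wy": 0, "wz": 0, "gripper": 0},
    {"tx": 0, "ty": 0, "tz": 0.001, "wx": 0, "wy": 0, "wz": 0, "gripper": 0},
    {"tx": 0, "ty": 0, "tz": 0, "wx": 0, "wy": 0, "wz": 0, "gripper": 0}
  ]
}}

```text
time: 6.93
tcp_pos: [0.4186, 0.1491, 0.2788]
tcp_rot: [[-0.162, 0.855, 0.493], [0.987, 0.141, 0.081], [0.0, 0.5, -0.866]]
force: [-1.0, -0.6, -5.0]
width: 0.0099
```

Run:
```python
from h import *
rep()
```

```text
t 6.93 face xyz mm [ 2.4   7.18 46.86] rot [ 0.0002  0.0004 -0.    ] F face [-3.4  -0.41 -3.83] M face [-0.05  1.16  0.04] w 0.0099
```

{"api": "servo_tool", "payload": {
  "plan": [
    {"tx": 0, "ty": 0, "tz": 0.001, "wx": 0, "wy": 0, "wz": 0, "gripper": 0},
    {"tx": 0, "ty": 0, "tz": 0.001, "wx": 0, "wy": 0, "wz": 0, "gripper": 0},
    {"tx": 0, "ty": 0, "tz": 0, "wx": 0, "wy": 0, "wz": 0, "gripper": 0}
  ]
}}

```text
time: 7.18
tcp_pos: [0.4192, 0.1491, 0.2767]
tcp_rot: [[-0.162, 0.855, 0.492], [0.987, 0.141, 0.081], [-0.0, 0.498, -0.867]]
force: [-1.2, -0.8, -7.1]
width: 0.0098
```

Run:
```python
from h import *
rep()
```

```text
t 7.18 face xyz mm [ 1.55  7.   44.71] rot [-0.0002  0.0018  0.0001] F face [-4.73 -0.58 -5.52] M face [-0.23  1.62  0.06] w 0.0098
```

{"api": "servo_tool", "payload": {
  "plan": [
    {"tx": 0, "ty": 0, "tz": 0, "wx": 0, "wy": 0, "wz": 0, "gripper": 0},
    {"tx": 0, "ty": 0, "tz": 0, "wx": 0, "wy": 0, "wz": 0, "gripper": 0},
    {"tx": 0, "ty": 0, "tz": 0, "wx": 0, "wy": 0, "wz": 0, "gripper": 0}
  ]
}}

```text
time: 7.43
tcp_pos: [0.4192, 0.149, 0.2768]
tcp_rot: [[-0.162, 0.855, 0.492], [0.987, 0.141, 0.081], [-0.0, 0.499, -0.867]]
force: [-2.7, -0.7, -7.8]
width: 0.0095
```

Run:
```python
from h import *
rep()
s=arm.capture('scene');a=cv2.resize(s[150:310,230:410],None,fx=4,fy=4,interpolation=3)[:600]
cv2.imwrite('pics/s4.png',a)
```

```text
t 7.43 face xyz mm [ 1.67  6.95 44.79] rot [-0.0001  0.0015 -0.    ] F face [-6.3  -0.27 -5.32] M face [-0.28  2.11  0.12] w 0.0095
```

View pics/s4.png

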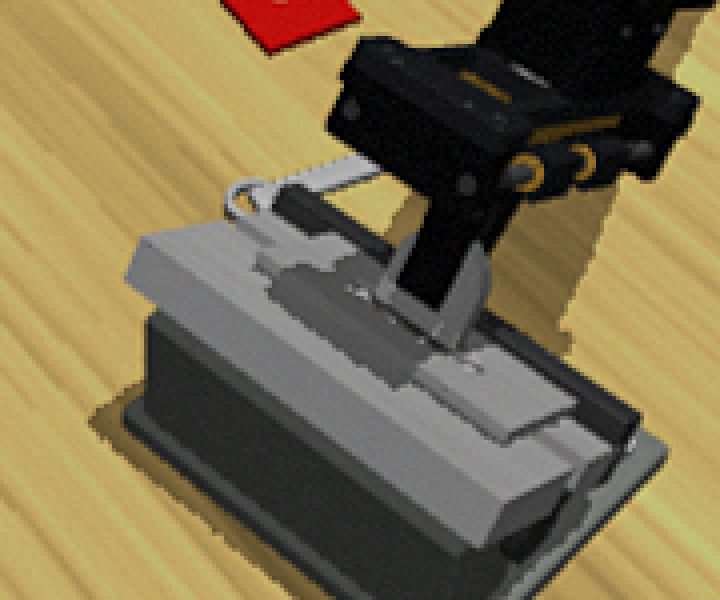

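The plate is in behind the ledge, and a stud shows in the hole at (355,290). The −x force says the plate sits slightly too far up the slope, against the stud sides. I'll ease it downslope, then press gently.

{"api": "servo_tool", "payload": {
  "plan": [
    {"tx": 0, "ty": -0.001, "tz": 0, "wx": 0, "wy": 0, "wz": 0, "gripper": 0},
    {"tx": 0, "ty": -0.001, "tz": 0, "wx": 0, "wy": 0, "wz": 0, "gripper": 0},
    {"tx": 0, "ty": 0, "tz": 0, "wx": 0, "wy": 0, "wz": 0, "gripper": 0},
    {"tx": 0, "ty": 0, "tz": 0, "wx": 0, "wy": 0, "wz": 0, "gripper": 0}
  ]
}}

```text
time: 7.82
tcp_pos: [0.4182, 0.1492, 0.2768]
tcp_rot: [[-0.163, 0.854, 0.494], [0.987, 0.14, 0.082], [0.0, 0.501, -0.865]]
force: [-1.8, -1.2, -4.4]
width: 0.01
```

```bash
python3 -c "
from h import *
rep()"
```

```text
t 7.82 face xyz mm [ 1.29  7.43 45.25] rot [ 0.0004 -0.0013  0.    ] F face [-3.95 -0.85 -2.83] M face [-0.24  1.4   0.1 ] w 0.01
```

{"api": "servo_tool", "payload": {
  "plan": [
    {"tx": 0, "ty": -0.0005, "tz": 0.001, "wx": 0, "wy": 0, "wz": 0, "gripper": 0},
    {"tx": 0, "ty": -0.0005, "tz": 0.001, "wx": 0, "wy": 0, "wz": 0, "gripper": 0},
    {"tx": 0, "ty": 0, "tz": 0, "wx": 0, "wy": 0, "wz": 0, "gripper": 0},
    {"tx": 0, "ty": 0, "tz": 0, "wx": 0, "wy": 0, "wz": 0, "gripper": 0}
  ]
}}

```text
time: 8.15
tcp_pos: [0.4183, 0.1493, 0.2743]
tcp_rot: [[-0.163, 0.854, 0.494], [0.987, 0.14, 0.082], [0.001, 0.501, -0.866]]
force: [-0.1, 0.5, -4.2]
width: 0.01
```

```bash
python3 -c "
from h import *
rep()"
```

```text
t 8.15 face xyz mm [ 0.07  7.49 43.08] rot [ 0.0007 -0.0008 -0.    ] F face [-2.08  0.46 -3.64] M face [-0.03  1.02  0.01] w 0.01
```

The plate is free again, lower, and still going down.

{"api": "servo_tool", "payload": {
  "plan": [
    {"tx": 0, "ty": 0, "tz": 0.001, "wx": 0, "wy": 0, "wz": 0, "gripper": 0},
    {"tx": 0, "ty": 0, "tz": 0.001, "wx": 0, "wy": 0, "wz": 0, "gripper": 0},
    {"tx": 0, "ty": 0, "tz": 0, "wx": 0, "wy": 0, "wz": 0, "gripper": 0},
    {"tx": 0, "ty": 0, "tz": 0, "wx": 0, "wy": 0, "wz": 0, "gripper": 0}
  ]
}}

```text
time: 8.48
tcp_pos: [0.4191, 0.1493, 0.2724]
tcp_rot: [[-0.162, 0.854, 0.493], [0.987, 0.14, 0.082], [0.0, 0.5, -0.866]]
force: [0.3, -0.7, -4.3]
width: 0.0099
```

```bash
python3 -c "
from h import *
rep()"
```

```text
t 8.48 face xyz mm [-0.28  7.31 41.  ] rot [ 0.0004 -0.0002 -0.0001] F face [-1.95 -0.79 -3.81] M face [-0.08  1.04  0.02] w 0.0099
```

{"api": "servo_tool", "payload": {
  "plan": [
    {"tx": 0, "ty": 0, "tz": 0.001, "wx": 0, "wy": 0, "wz": 0, "gripper": 0},
    {"tx": 0, "ty": 0, "tz": 0.001, "wx": 0, "wy": 0, "wz": 0, "gripper": 0},
    {"tx": 0, "ty": 0, "tz": 0, "wx": 0, "wy": 0, "wz": 0, "gripper": 0},
    {"tx": 0, "ty": 0, "tz": 0, "wx": 0, "wy": 0, "wz": 0, "gripper": 0}
  ]
}}

```text
time: 8.82
tcp_pos: [0.4197, 0.1496, 0.2714]
tcp_rot: [[-0.162, 0.855, 0.493], [0.987, 0.142, 0.079], [-0.002, 0.5, -0.866]]
force: [-29.7, -6.5, 29.9]
width: 0.0096
```

```bash
python3 -c "
from h import *
rep()"
```

```text
t 8.82 face xyz mm [-0.28  7.21 39.84] rot [-0.0017  0.0005  0.001 ] F face [-11.33  -1.61  41.1 ] M face [-0.43  3.11  0.02] w 0.0096
```

There's firm contact at z ≈ 40 mm, which is the fully home height (48.5 would be on top of the studs). I'll relieve the pressure, release and back off.

{"api": "servo_tool", "payload": {
  "plan": [
    {"tx": 0, "ty": 0, "tz": -0.0008, "wx": 0, "wy": 0, "wz": 0, "gripper": 0},
    {"tx": 0, "ty": 0, "tz": 0, "wx": 0, "wy": 0, "wz": 0, "gripper": 0},
    {"tx": 0, "ty": 0, "tz": 0, "wx": 0, "wy": 0, "wz": 0, "gripper": 0.03},
    {"tx": 0, "ty": 0, "tz": 0, "wx": 0, "wy": 0, "wz": 0, "gripper": 0.045},
    {"tx": 0, "ty": 0, "tz": 0, "wx": 0, "wy": 0, "wz": 0, "gripper": 0.045},
    {"tx": 0, "ty": 0, "tz": 0, "wx": 0, "wy": 0, "wz": 0, "gripper": 0.045},
    {"tx": 0, "ty": 0, "tz": 0, "wx": 0, "wy": 0, "wz": 0, "gripper": 0.045}
  ]
}}

```text
time: 9.4
tcp_pos: [0.4199, 0.1494, 0.2715]
tcp_rot: [[-0.162, 0.854, 0.494], [0.987, 0.14, 0.082], [0.0, 0.501, -0.866]]
force: [-1.0, -0.3, 0.4]
width: 0.0355
```

```bash
python3 -c "
from h import *
rep()"
```

```text
t 9.4 face xyz mm [2.000e-02 7.280e+00 3.989e+01] rot [ 0.0004 -0.0007 -0.0001] F face [-0.73 -0.13  0.84] M face [-0.05  0.52  0.  ] w 0.0355
```

{"api": "servo_tool", "payload": {
  "plan": [
    {"tx": 0, "ty": 0, "tz": -0.006, "wx": 0, "wy": 0, "wz": 0, "gripper": 0.045},
    {"tx": 0, "ty": 0, "tz": -0.012, "wx": 0, "wy": 0, "wz": 0, "gripper": 0.045},
    {"tx": 0, "ty": 0, "tz": -0.015, "wx": 0, "wy": 0, "wz": 0, "gripper": 0.045},
    {"tx": 0, "ty": 0, "tz": -0.015, "wx": 0, "wy": 0, "wz": 0, "gripper": 0.045},
    {"tx": 0, "ty": 0, "tz": -0.012, "wx": 0, "wy": 0, "wz": 0, "gripper": 0.045},
    {"tx": 0, "ty": 0.02, "tz": -0.025, "wx": 0, "wy": 0, "wz": 0, "gripper": 0.045},
    {"tx": 0, "ty": 0.02, "tz": -0.025, "wx": 0, "wy": 0, "wz": 0, "gripper": 0.045},
    {"tx": -0.03, "ty": 0.01, "tz": -0.01, "wx": 0, "wy": 0, "wz": 0, "gripper": 0.045},
    {"tx": -0.035, "ty": 0, "tz": 0, "wx": 0, "wy": 0, "wz": 0, "gripper": 0.045},
    {"tx": -0.035, "ty": 0, "tz": 0, "wx": 0, "wy": 0, "wz": 0, "gripper": 0.045},
    {"tx": -0.035, "ty": 0, "tz": 0, "wx": 0, "wy": 0, "wz": 0, "gripper": 0.045},
    {"tx": -0.035, "ty": 0, "tz": 0, "wx": 0, "wy": 0, "wz": 0, "gripper": 0.045},
    {"tx": -0.035, "ty": 0, "tz": 0, "wx": 0, "wy": 0, "wz": 0, "gripper": 0.045},
    {"tx": -0.03, "ty": 0, "tz": 0, "wx": 0, "wy": 0, "wz": 0, "gripper": 0.045},
    {"tx": 0, "ty": 0, "tz": 0, "wx": 0, "wy": 0, "wz": 0, "gripper": 0.045},
    {"tx": 0, "ty": 0, "tz": 0, "wx": 0, "wy": 0, "wz": 0, "gripper": 0.045}
  ]
}}

```text
time: 10.73
tcp_pos: [0.4414, -0.0867, 0.4]
tcp_rot: [[-0.159, 0.855, 0.493], [0.987, 0.137, 0.081], [0.001, 0.5, -0.866]]
force: [0.2, 1.4, -0.7]
width: 0.0453
```

Run:
```python
from h import *
rep();Rf,o=faceT(FP)
t=arm.capture('top');s=arm.capture('scene')
a=cv2.resize(t[165:265,120:250],None,fx=6,fy=6,interpolation=3)
b=cv2.resize(s[170:320,230:410],None,fx=4,fy=4,interpolation=3)
P=np.array([(sx*.032,.0072+sy*.07,.006) for sx in(1,-1) for sy in(1,-1)]+[(0,.0372,.008),(0,-.0228,.008),(0,.0072,.054)])@Rf.T+o
print(((proj(arm.calibration('top'),P)-[120,165]+.5)*6-.5).round()); print(((proj(arm.calibration('scene'),P)-[230,170]+.5)*4-.5).round())
cv2.imwrite('pics/t5.png',a);cv2.imwrite('pics/s5.png',b)
# bystander change check
for n,im,old in(('top',t,'top0'),('scene',s,'scene0')):
    d=cv2.absdiff(im,cv2.imread(f'pics/{old}.png')).max(2)
    for k,(x,y) in dict(tray=(185,123),jar=(238,117),blk=(304,122),spn=(238,265)).items():
        if n=='top': print(k,(d[y-20:y+20,x-20:x+20]>40).sum())
```

```text
t 10.73 face xyz mm [  49.35 -229.31  159.64] rot [-0.0005  0.0002 -0.0031] F face [ 0.02  1.34 -0.79] M face [-0.01  0.48 -0.  ] w 0.0453
[[110. 257.]
 [460. 202.]
 [150. 396.]
 [491. 343.]
 [229. 314.]
 [377. 291.]
 [288. 358.]]
[[507. 356.]
 [256. 174.]
 [575. 327.]
 [333. 157.]
 [469. 284.]
 [364. 209.]
 [459. 159.]]
tray 0
jar 0
blk 0
spn 0
```

View pics/t5.png

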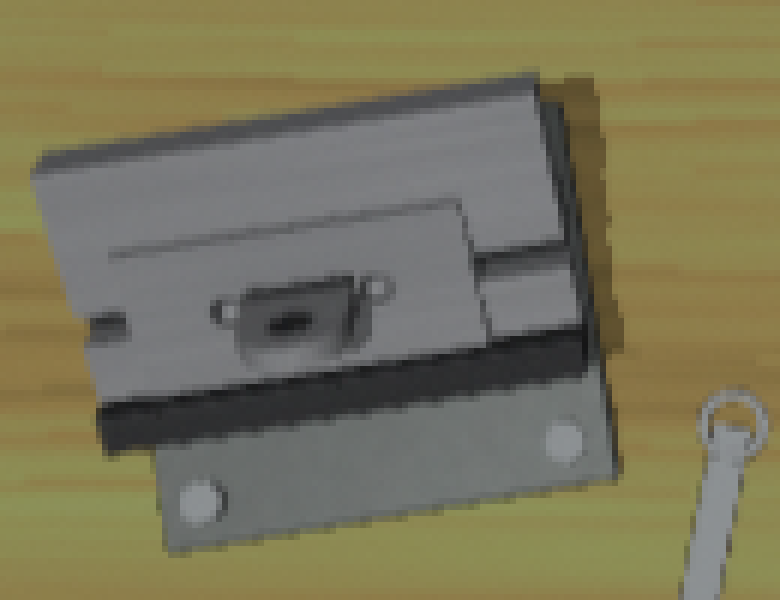

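View pics/s5.png

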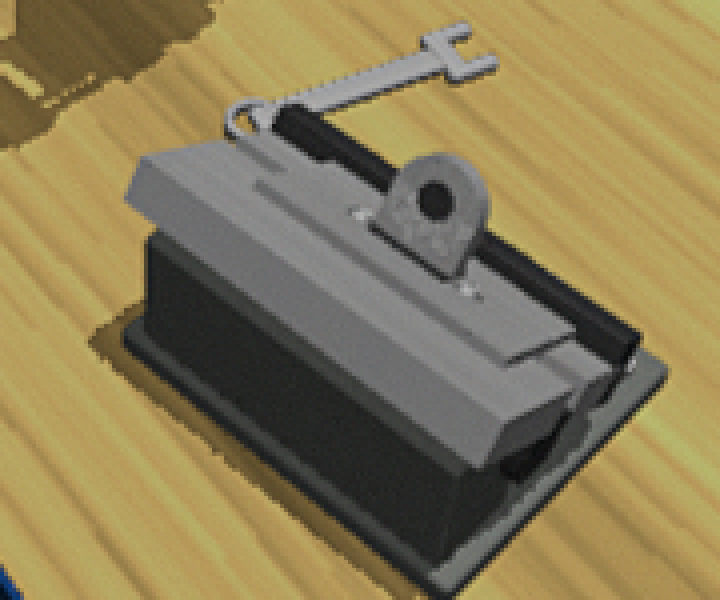

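The top view shows the plate flat along the slot with studs filling both holes, at (226,312) and (378,288). The scene view agrees, with studs at (360,214) and (467,289). Corners and studs match the predicted seated positions to within a few millimetres, so I'm handing in.

```bash
python3 -c "
from rig import arm
print(arm.hand_in())"
```

```text
the job is handed in; nothing more can be done
None
```

The grey lug plate is seated on the sloping face with both studs through its holes. I released it, backed the arm clear and handed the job in at about 11 s; no verdict is reported.

- **How it went:** The cameras put the middle of the stud pair at about face y = +6 to 8 mm, so I lowered the plate there. It caught on the stud sides once. I eased it about 2 mm down the slope and it dropped in, so it needed no sliding along the ledge.
- **Fit:** The base met the face at a grasp height of about 40 mm. The expected height was 40.5 mm seated and 48.5 mm on top of the studs. The last pictures from both fixed cameras show a stud in each hole and the base flat on the face. Its corners are within a few millimetres of the seated position I predicted.
- **Forces:** When the plate bottomed out, the wrist force was about 42 N, carried through the fingers and plate.
- **Bystanders:** In the top view, none of the four showed any change.
- **Disagreements:** My first fit of the table pose was about 3 mm off up the slope, and touch settled it. My first move call was refused because rows were missing keys, so nothing moved.

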